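Shut off the gas to the bench torch

TASK

The glass torch is finished for the day: shut off its two gas lines at the lever valves on the bench, the oxygen first (the bigger valve with the long lever) and only then the fuel gas (the smaller valve with the short lever). Push each lever with a fingertip, clockwise as seen from above, all the way round to its stop so that it stands square across its pipe; do not take hold of the levers. Do not touch the torch, which is still hot, and leave the loose things on the bench where they are.

Things in the scene. Friction and masses are not known exactly. Their poses are not given: they have to be found in the camera images.
- oxygen_valve: oxygen line: the bigger brass ball valve (72 mm long, hexagons 34 mm, pipe 27 mm) on a steel riser, fixed, left or right of the torch. Origin on the bench (z = 0) right under the upright stem axis; x level along the pipe with the flow, z up. Pipe axis 75 mm up; all but lever and stem is below 97 mm, the stem bonnet (18 mm thick) below 118 mm. The two stems are 280 mm apart along y.
- oxygen_lever (a joint): angle of the long lever about the upright stem axis, rad. 0 = fully open, lever along the pipe, pointing in the valve's +x; grows clockwise seen from above; 1.571 = shut, at a hard stop, lever pointing in the valve's -y. Starts at 0 to 0.35, stays where it is left; turning it takes about 0.55 N m (6 N at the grip point).
- oxygen_grip (a point): point in the middle of the long lever's width and thickness, 95 mm out from the stem axis and 135 mm above the bench; x outward along the lever, z up. The lever's grey sleeve is 22 mm wide and 10 mm thick (130 to 140 mm above the bench) and reaches from 50 to 120 mm out from the stem axis, where the lever ends.
- fuel_valve: fuel gas line: the smaller ball valve (50 mm long, hexagons 22 mm, pipe 17 mm) on a riser, fixed, on the other side. Origin on the bench right under its upright stem axis; x level along the pipe with the flow, z up. Pipe axis 75 mm up; all but lever and stem is below 90 mm, the stem bonnet (12 mm thick) below 104 mm.
- fuel_lever (a joint): angle of the short lever about the upright stem axis, rad. 0 = fully open, lever along the pipe, pointing in the valve's +x; grows clockwise seen from above; 1.571 = shut, at a hard stop, lever pointing in the valve's -y. Starts at 0 to 0.35, stays where it is left; turning it takes about 0.33 N m (5 N at the grip point).
- fuel_grip (a point): point in the middle of the short lever's width and thickness, 64 mm out from its stem axis and 121 mm above the bench; x outward along the lever, z up. The grey sleeve is 16 mm wide and 10 mm thick (116 to 126 mm above the bench) and reaches from 36 to 82 mm out from the stem axis, where the lever ends.
- torch: hot bench torch, brass and steel, fixed on a dark slab midway between the valves and 176 mm beyond their stems along the valves' x. Origin under its middle, 12 mm above the bench; it spans 45 mm back, 110 mm forward, 45 mm to either side and reaches 160 mm above the bench. Copper tubes lead to it from the valves, all below 84 mm. Not to be touched.
- ornament: loose clear glass bauble with a small flat foot, 60 mm across and 75 mm high with its wire loop, standing on the slab between the valves and the torch; origin under its middle. Leave it.
- rod_pot: loose steel pot, 72 mm across and 95 mm high, with glass rods standing in it up to 160 mm, on the robot's side between the valves; origin under its middle. Leave it.
- tweezers: loose steel tweezers 178 mm long, lying flat on the bench to the right of the valves; origin under the middle. Leave them.
- paddle: loose graphite shaping paddle with a wooden handle, 218 mm long and 20 mm thick, lying on the bench to the left of the valves; origin under the middle. Leave it.
Things that resemble listed ones, but are neither listed nor needed, are in the scene too. What is shaped like the fuel_valve but pink or turquoise is not meant. Leave any blue look-alike of the oxygen_valve alone.

How it is judged (in metres and radians):
On the way, in this order (a step that is already met when the one before it is completed fails the run):
1. the oxygen lever is pushed shut while the fuel valve is still open (value of joint oxygen_lever above 1.48 rad and value of joint fuel_lever below 0.6 rad), for 0.2 s.
2. the fuel lever is pushed shut (value of joint each of fuel_lever, oxygen_lever above 1.48 rad), for 0.2 s.
At the end, for the whole second after the job is handed in: Both levers stand square across their pipes, within 5 degrees of the shut stop (joint above 1.48 rad), and are at rest; the ornament, rod pot, tweezers and paddle are within 20 mm of where they were (all of step 2 and velocity of joint oxygen_lever between -0.03 and 0.03 rad/s and velocity of joint fuel_lever between -0.03 and 0.03 rad/s and distance of each of ornament, rod_pot, tweezers, paddle from where it was at the start of the episode below 0.02 m); the robot touches nothing.
It fails at once if the fuel valve is turned towards shut (past 0.6 rad) before the oxygen is shut (value of joint fuel_lever above 0.6 rad and value of joint oxygen_lever below 1.4 rad).
It fails at once if a lever is gripped between the fingers instead of pushed ((contact force between the fingers and oxygen_valve above 1 N and y of the grasp point in the frame of oxygen_grip between -0.004 and 0.004 m and z of the grasp point in the frame of oxygen_grip below 0.02 m and x of the grasp point in the frame of oxygen_grip between -0.09 and 0.04 m) or (contact force between the fingers and fuel_valve above 1 N and y of the grasp point in the frame of fuel_grip between -0.004 and 0.004 m and z of the grasp point in the frame of fuel_grip below 0.02 m and x of the grasp point in the frame of fuel_grip between -0.06 and 0.033 m)).
It fails at once if a lever is pushed with the arm or the gripper's body instead of a finger (contact force between the arm and oxygen_valve above 2 N or contact force between the arm and fuel_valve above 2 N).
It fails at once if the hot torch is touched (contact force between any of the fingers, the arm and torch above 0.5 N).
It fails at once if a loose thing on the bench is lifted or shoved away (distance of any of ornament, rod_pot, tweezers, paddle from where it was at the start of the episode above 0.03 m).
It also fails if it takes over 51 s, if anything falls off the work surface, if the arm or the gripper's body presses on something with over 40 N, if the wrist force passes 120 N, or if a joint passes its speed limit or range.

ROBOT

A 6-joint arm with a two-finger parallel gripper is mounted at the origin on the work surface. World frame = base frame: x ahead of the robot, y to its left, z up, the work surface at z = 0. Lengths are in m, angles in degrees, forces in N, time in s.
With the tool pointing down it reaches from about 0.35 to 0.875 m from the base axis. Payload 4.2 kg.
Tool frame: the origin (TCP) lies on the centre line of the jaws, within the pads' length; the fingertips stand arm.tip_extent ahead of it and the grasp point (between the pads) lies 11 mm behind it (arm.tip_extent is the distance from the TCP to the fingertips, in m); z points along the fingers, y is the line along which they close (so a half turn about z gives the same grasp; the last joint's range is limited). The gripper opens to 87 mm and grips with 3 to 60 N. Pads are 19 mm wide; open, the fingers measure 117 mm over their backs; the gripper's body (75 mm by 190 mm) begins 51 mm behind the grasp point.
Start: joints at [-55.141, 22.042, 0.453, 0, -68.411, -14.817], TCP at [0.214, -0.587, 0.231] pointing down, gripper open.
Joint ranges: [-179.83, 179.83], [-69.29, 118.12], [-61.27, 80.66], [-181.25, 117.63], [-171.15, -9.14], [-177.46, 177.46]. Speed limits (degrees/s): [159.86, 159.86, 180, 180, 180, 180].

INTERFACE

Orientations are given as [roll, pitch, yaw] about the fixed x, y, z axes, in that order (R = Rz(yaw) Ry(pitch) Rx(roll)).
In Python, from bench import arm gives the robot as it stands. Calls block until the motion is done:
- arm.reach(position, orientation): joint-space move of the TCP to a pose.
- arm.movel(position, max_speed=0.15, rotation=None, max_force=None): straight line of the TCP; rotation=None keeps the orientation; max_speed is the mean speed in m/s. With max_force (N) it stops when the force on the tool has changed by that much, and returns True; else False.
- arm.move_joints(angles): joint-space move.
- arm.move_gripper(opening, grip_force=None): finger opening in m; grip_force is the grip in N (None keeps the last); returns when the fingers have stopped.
- arm.wait(seconds).
- arm.solve_ik(position, orientation): joint angles nearest the present ones, or None.
- arm.get_image(name): name is "scene" or "top"; returns a dict with "img" (384x512x3 uint8, red, green, blue), "fov_y" (degrees; the focal length in pixels is half the picture's height over the tangent of half this angle, whatever the lens; pixels are square), "cx", "cy" (the principal point, pixels), "world_from_camera" (4x4, takes a point from camera to world coordinates). Camera axes: x right, y down, z forward; pixel columns grow to the right and rows downward; lengths in m; the calibration is good to about 2 mm. A picture is of the moment at which its call begins. There is no depth.
A pose or a line that the arm cannot do raises arm.PlanningError and nothing moves.
- arm.finish_job(): hands the job in; it is judged then, once.
Readings, each from a call of its own:
- arm.read_time(): time.
- arm.read_joint_pos(): joint angles.
- arm.read_joint_vel(): joint speeds.
- arm.read_tau(): joint torques, N m.
- arm.read_ee_pos(): TCP position.
- arm.read_ee_rot(): TCP orientation.
- arm.read_ft_force(): force on the tool from outside, world axes, zero at the start.
- arm.read_moment(): the same for the moment, N m.
- arm.read_finger_gap(): finger opening in m.
- arm.read_grasp_force(): force on a finger pad.
Only numpy, scipy, OpenCV 4.12 (cv2) and the standard library are available. Lean on these libraries where they do the work, as an engineer would, in place of code of your own. Each camera call takes 0.05 s, during which the arm holds its last target. There are 200 camera calls.

## Working session

There is one attempt and no reset: what is moved stays moved. The work goes in short steps, each a Python script; the robot and the scene stay as the last script left them, time stands still between calls to the robot, and variables do not carry over. Pictures are saved under pics/ and viewed, at most 10 in all, crops included, and the job is handed in when it is done.

```bash
mkdir -p pics; python3 - <<'E'
from bench import arm
import cv2,numpy as np
for n in("scene","top"):
    d=arm.get_image(n); cv2.imwrite(f"pics/{n}0.png",cv2.resize(d["img"][:,:,::-1],(800,600),interpolation=cv2.INTER_CUBIC)); np.savez(f"{n}0.npz",**d)
    print(n,d["fov_y"],d["cx"],d["cy"],np.round(d["world_from_camera"],3).tolist())
print(arm.tip_extent,arm.read_time(),arm.read_ee_rot())
E
```

```text
scene 54.05765946019729 261.09763468671696 193.3945026809593 [[-0.52, 0.647, -0.558, 1.066], [0.854, 0.389, -0.345, 0.467], [-0.007, -0.656, -0.755, 0.949], [0.0, 0.0, 0.0, 1.0]]
top 44.84245270047059 264.1575503051059 187.69396573168643 [[-0.006, -0.994, 0.105, 0.317], [-1.0, 0.004, -0.012, 0.07], [0.012, -0.105, -0.994, 1.539], [0.0, 0.0, 0.0, 1.0]]
0.008 0.1 [ 1.79885871e+02 -6.14563353e-03 -1.59968991e+02]
```

View pics/scene0.png

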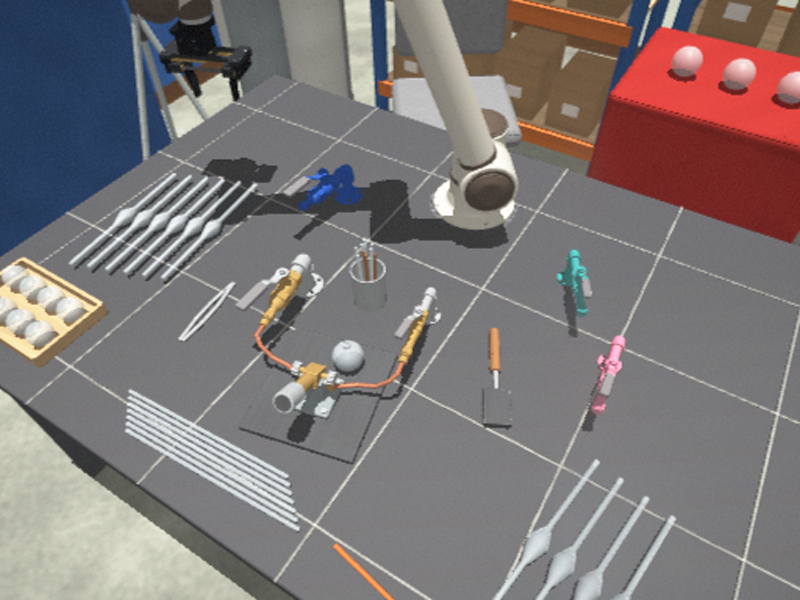

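View pics/top0.png

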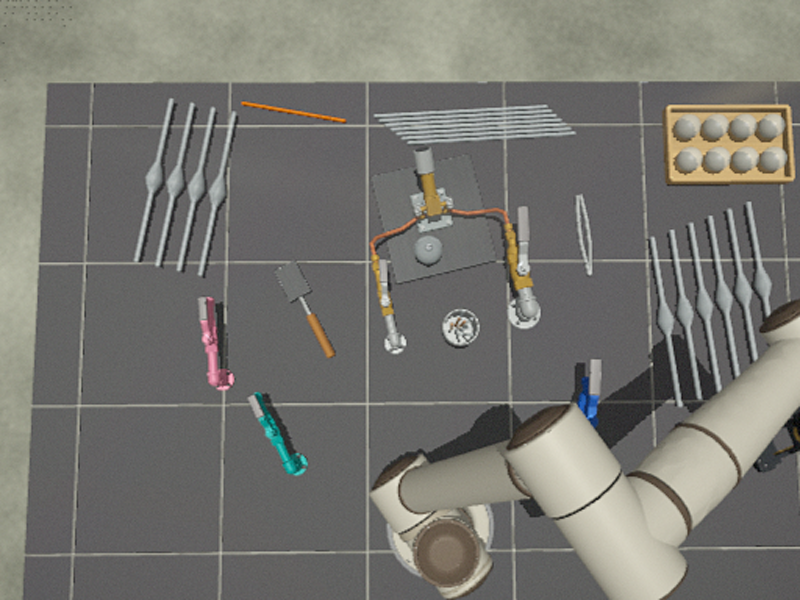

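The two brass valves are the ones meant. In the top view the bigger one with the long lever (oxygen) is at about (520,265) and the smaller one (fuel) at about (385,295). The look-alikes are blue (590,390), pink (212,345) and turquoise (278,435), all excluded by colour. I'll confirm this in one enlarged crop of both views.

```bash
python3 - <<'E'
import cv2,numpy as np
t=np.load("top0.npz")["img"];s=np.load("scene0.npz")["img"]
# top crop cols 225-355 rows 120-235 ; scene crop cols 145-290 rows 155-265
a=cv2.resize(t[125:235,225:355],None,fx=3.07*2,fy=3.07*2,interpolation=cv2.INTER_CUBIC)[:, :]
a=cv2.resize(t[125:230,230:355],None,fx=6,fy=5.7*6/5.7,interpolation=cv2.INTER_CUBIC)[:600]
cv2.imwrite("pics/tcrop.png",a[:,:,::-1])
b=cv2.resize(s[155:255,148:281],None,fx=6,fy=6,interpolation=cv2.INTER_CUBIC)
cv2.imwrite("pics/scrop.png",b[:,:,::-1])
E
```

```text
(no output)
```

View pics/tcrop.png

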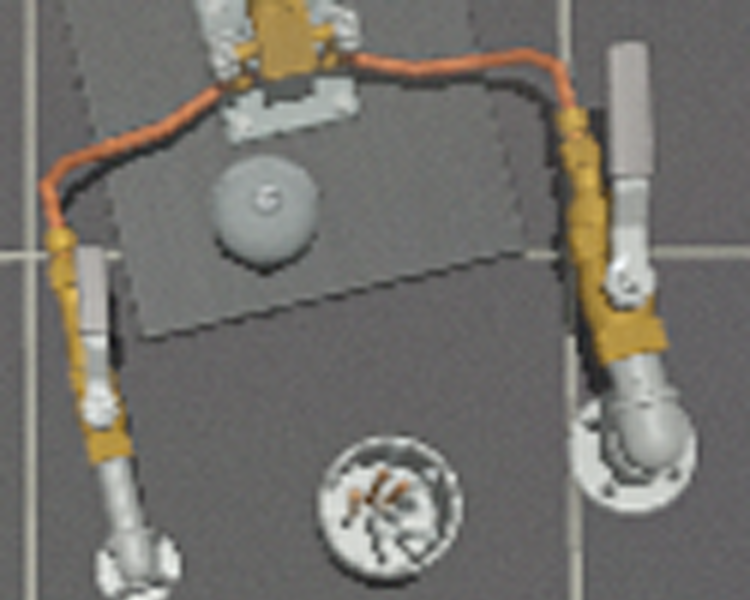

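View pics/scrop.png

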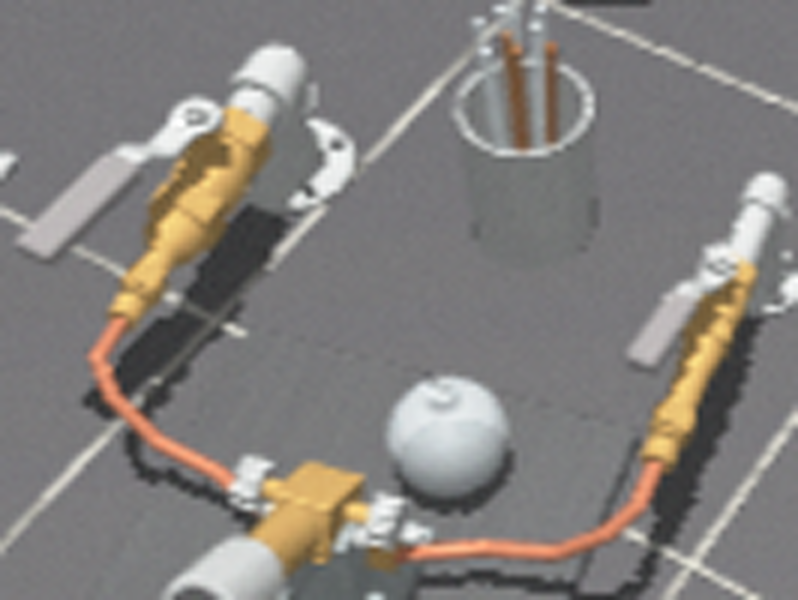

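Crops: two brass valves with grey lever sleeves. Oxygen has its stem at (629,283) and lever end at (628,43) in the top crop, and (200,116) and (37,245) in the scene crop. Fuel has its stem at (99,407) and end at (91,249) in the top crop, and (720,262) and (643,358) in the scene crop. That confirms which is which; next I triangulate.

```bash
cat >h.py <<'E'
import numpy as np
def ray(d,px):
    f=d["img"].shape[0]/2/np.tan(np.radians(d["fov_y"])/2)
    M=d["world_from_camera"]; v=M[:3,:3]@[(px[0]-d["cx"])/f,(px[1]-d["cy"])/f,1]
    return M[:3,3],v/np.linalg.norm(v)
def tri(r):
    A=sum(np.eye(3)-np.outer(v,v) for o,v in r); b=sum((np.eye(3)-np.outer(v,v))@o for o,v in r)
    p=np.linalg.solve(A,b); return p,max(np.linalg.norm(np.cross(p-o,v)) for o,v in r)
def onz(d,px,z):
    o,v=ray(d,px); return o+v*(z-o[2])/v[2]
E
python3 - <<'E'
from h import *
T=dict(np.load("top0.npz"));S=dict(np.load("scene0.npz"))
P={"o_stem":((629,283),(200,116)),"o_in":((630,176),(124,160)),"o_tip":((628,43),(37,245)),
"f_stem":((99,407),(720,262)),"f_in":((94,333),(686,296)),"f_tip":((91,249),(643,358))}
for k,(a,b) in P.items():
    a=(np.array(a)+.5)/6-.5+[230,125]; b=(np.array(b)+.5)/6-.5+[148,155]
    p,e=tri([ray(T,a),ray(S,b)]); z={"o":.14,"f":.126}[k[0]]
    print(k,p.round(4),round(e,4),"top@z",onz(T,a,z).round(4),"sc@z",onz(S,b,z).round(4))
def c(d,off,u): return (np.array(u)+.5)/6-.5+off
# pipe direction: brass axis top view at z .075: far end, near end
for k,a,b in(("o",(573,112),(634,345)),("f",(61,238),(110,455))):
    A=onz(T,c(T,[230,125],a),.085);B=onz(T,c(T,[230,125],b),.085);print(k,A.round(3),B.round(3),np.degrees(np.arctan2(*(A-B)[1::-1])))
E
```

```text
o_stem [ 0.515  -0.1631  0.1229] 0.0014 top@z [ 0.5134 -0.1614  0.14  ] sc@z [ 0.5258 -0.1488  0.14  ]
o_in [ 0.5681 -0.1628  0.1393] 0.0006 top@z [ 0.5684 -0.1631  0.14  ] sc@z [ 0.5683 -0.1617  0.14  ]
o_tip [ 0.6348 -0.161   0.1432] 0.0026 top@z [ 0.6373 -0.1636  0.14  ] sc@z [ 0.6319 -0.1609  0.14  ]
f_stem [0.4538 0.1086 0.1113] 0.0009 top@z [0.4529 0.1074 0.126 ] sc@z [0.4642 0.1157 0.126 ]
f_in [0.4903 0.1111 0.1249] 0.0013 top@z [0.4908 0.1099 0.126 ] sc@z [0.4905 0.1127 0.126 ]
f_tip [0.5331 0.1131 0.1259] 0.0019 top@z [0.534  0.1114 0.126 ] sc@z [0.5322 0.1148 0.126 ]
o [ 0.613 -0.143  0.085] [ 0.488 -0.172  0.085] 13.416283672574101
f [0.546 0.128 0.085] [0.432 0.103 0.085] 12.56970522647818
```

```bash
cat >>h.py <<'E'
YAW=12.7
V={"o":dict(stem=np.array([.5145,-.1625]),r=.092,off=.0205,z=.130,phi0=0.5),
   "f":dict(stem=np.array([.4535,.1085]),r=.063,off=.0175,z=.118,phi0=3.2)}
def pose(v,phi,dz=0,flip=0):
    a=np.radians(phi);u=np.array([np.cos(a),np.sin(a)]);n=np.array([-u[1],u[0]])
    p=v["stem"]+v["r"]*u+v["off"]*n
    return [*p,v["z"]+dz],[180,0,(phi+90-180*flip+180)%360-180]
E
python3 - <<'E'
from h import *
from bench import arm
for k in V:
  for fl in(0,1):
    for phi in(V[k]["phi0"]+11,-35,-80):
        q=arm.solve_ik(*pose(V[k],phi,0,fl)); print(k,fl,phi,None if q is None else np.round(q))
E
```

```text
o 0 11.5 [   3.   26.   -9.    0.  -55. -172.]
o 0 -35 [ -4.  28.  -6.   0. -56. 149.]
o 0 -80 [ -9.  25. -10.   0. -55. 109.]
o 1 11.5 [  3.  26.  -9.   0. -55.   8.]
o 1 -35 [ -4.  28.  -6.   0. -56. -31.]
o 1 -80 [ -9.  25. -10.  -0. -55. -71.]
f 0 14.2 [ 33.  19. -22.   0. -49. 161.]
f 0 -35 [ 27.  19. -23.   0. -49. 118.]
f 0 -80 [ 25.  15. -28.   0. -47.  75.]
f 1 14.2 [ 33.  19. -22.   0. -49. -19.]
f 1 -35 [ 27.  19. -23.   0. -49. -62.]
f 1 -80 [  25.   15.  -28.   -0.  -47. -105.]
```

```bash
cat >>h.py <<'E'
def shut(arm,k):
    v=V[k]; end=YAW-90; s=v["phi0"]+11
    P=lambda phi,dz=0: pose(v,phi,dz,1)
    arm.reach(*P(s,.12)); arm.movel(P(s)[0],.1)
    F=lambda: arm.read_ft_force().round(1) if hasattr(arm.read_ft_force(),'round') else arm.read_ft_force()
    print("down",arm.read_ee_pos(),F())
    for phi in np.append(np.arange(s-8,end+6,-8),[end+3,end,end-3]):
        p,r=P(phi); hit=arm.movel(p,.04,rotation=r,max_force=30 if phi<end+6 else 45)
        print(round(phi,1),hit,F())
        if hit: break
    phi=90+arm.read_ee_rot()[2]; print("final phi",phi,"stop",end,arm.read_ee_pos(),arm.read_time())
    arm.wait(.3)
    q=np.array(arm.read_ee_pos()); a=np.radians(end); q[:2]+=.03*np.array([-np.sin(a),np.cos(a)])
    arm.movel(q,.08); q[2]+=.12; arm.movel(q,.15); print(F(),arm.read_time())
E
python3 - <<'E'
from h import *
from bench import arm
arm.move_gripper(0.0); print(arm.read_finger_gap())
shut(arm,"o")
import cv2
d=arm.get_image("top");s=arm.get_image("scene");np.savez("top1.npz",**d);np.savez("scene1.npz",**s)
cv2.imwrite("pics/ab1.png",cv2.resize(np.vstack([d["img"][110:250,210:400],s["img"][130:270,110:300]]),None,fx=2.1,fy=2.1)[:,:,::-1])
E
```

```text
0.0002784249724731954
down [ 0.60111061 -0.12410518  0.13081616] [ 0.   0.  -0.2]
3.5 False [-1.   0.3 -0.5]
-4.5 False [-0.4  4.5  1.5]
-12.5 False [-0.   4.6  1.2]
-20.5 False [0.  5.2 1.8]
-28.5 False [0.4 4.3 1.4]
-36.5 False [0.8 5.  0.4]
-44.5 False [1.  4.5 1.6]
-52.5 False [2.4 5.1 1.6]
-60.5 False [2.6 5.2 0.1]
-68.5 False [ 2.6  5.  -0.1]
-74.3 False [ 4.4  4.9 -0.3]
-77.3 False [ 9.6  7.  -2.8]
-80.3 False [17.5 11.6 -6.8]
final phi -80.1740286617015 stop -77.3 [ 0.55920743 -0.247595    0.13076365] 10.825
[-0.8 -0.  -0.6] 12.7167
```

View pics/ab1.png

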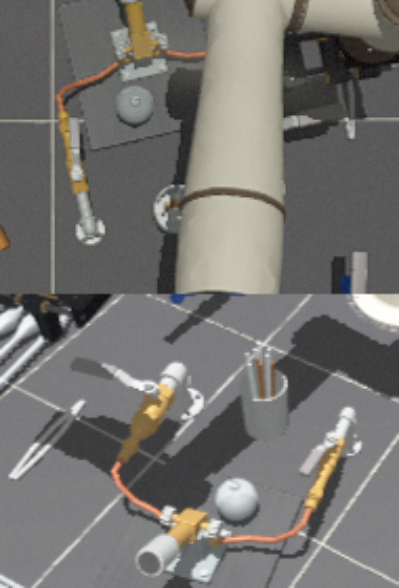

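The scene view shows the oxygen lever now across its pipe (sleeve from about (117,375) to (78,357)), and the loose things unmoved. The force rose steeply at the end, so it reached the stop. I'll check the angle numerically, then shut the fuel.

```bash
python3 - <<'E'
from h import *
from bench import arm
import cv2
S=dict(np.load("scene1.npz"))
c=lambda u:np.array([u[0]/2.1+110,(u[1]-294)/2.1+130])
A=onz(S,c((76,362)),.14);m=A[:2]-V["o"]["stem"];ang=np.degrees(np.arctan2(m[1],m[0]))
print("o tip",A,"phi",ang,"joint deg",YAW-ang,"r",np.linalg.norm(m))
if YAW-ang<80: raise SystemExit("not sure")
shut(arm,"f")
arm.reach([.35,.35,.3],[180,0,-90])
d=arm.get_image("top");s=arm.get_image("scene");np.savez("top2.npz",**d);np.savez("scene2.npz",**s)
cv2.imwrite("pics/t2.png",cv2.resize(d["img"][110:240,215:395],None,fx=4.4,fy=4.4,interpolation=cv2.INTER_CUBIC)[:,:,::-1])
cv2.imwrite("pics/s2.png",cv2.resize(s["img"][130:270,110:300],None,fx=4.2,fy=4.2,interpolation=cv2.INTER_CUBIC)[:,:,::-1])
E
```

```text
o tip [ 0.54233682 -0.27210924  0.14      ] phi -75.75018413059173 joint deg 88.45018413059174 r 0.11308878649450295
down [0.51074094 0.14114274 0.11867102] [ 0.  -0.4  0.3]
6.2 False [-0.  -0.1 -0.1]
-1.8 False [-1.5  4.6  1.5]
-9.8 False [-1.9  4.1  1.8]
-17.8 False [-1.5  5.3  1.1]
-25.8 False [-0.7  4.4  0.8]
-33.8 False [-0.6  4.7  0.2]
-41.8 False [ 0.6  5.1 -0. ]
-49.8 False [ 1.3  5.6 -0.4]
-57.8 False [ 2.4  4.3 -0.8]
-65.8 False [ 3.6  4.7 -0.5]
-74.3 False [2.4 2.6 0.1]
-77.3 False [ 5.3  3.7 -2.7]
-80.3 False [12.1  3.5 -7.3]
final phi -79.88145331165782 stop -77.3 [0.48724518 0.051444   0.11927987] 20.2583
[ 0.1 -1.4 -0.9] 22.1083
```

View pics/t2.png

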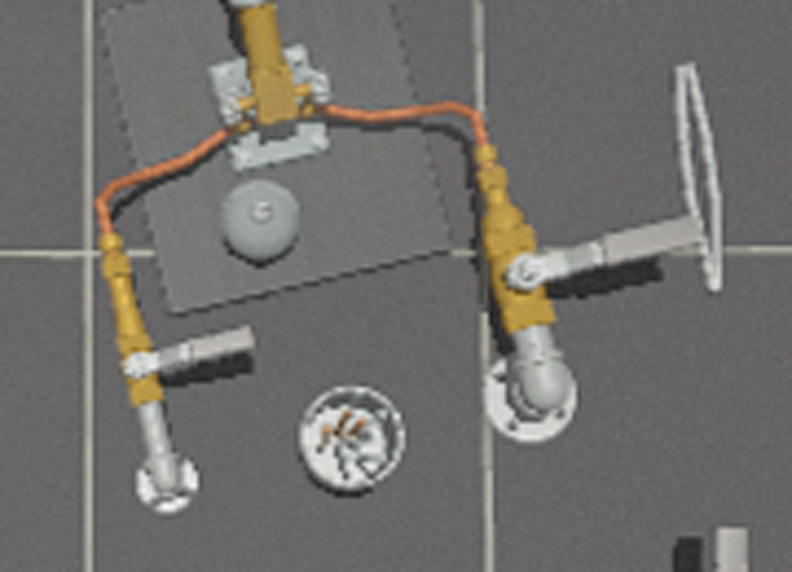

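View pics/s2.png

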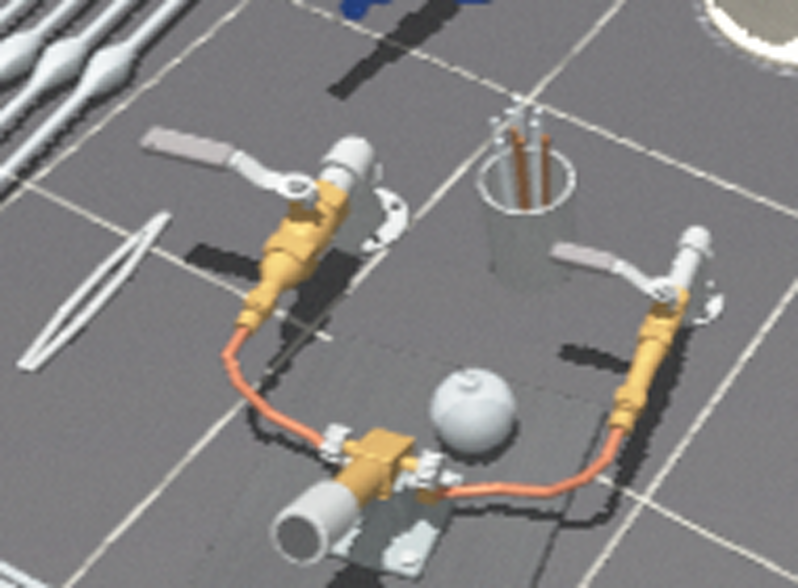

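Both levers stand across their pipes (top crop sleeves: oxygen (605,253)→(698,231), fuel (192,352)→(252,337), about 13–14° in the picture against 12.7° for square). Ornament, pot and tweezers look unmoved. I'll check the levers and the paddle numerically, then hand in.

```bash
python3 - <<'E'
from h import *
from bench import arm
T=dict(np.load("top2.npz"));T0=dict(np.load("top0.npz"))
ok=True
for k,a,b,z in(("o",(605,253),(698,231),.14),("f",(192,352),(252,337),.126)):
    c=lambda u:(np.array(u)+.5)/4.4-.5+[215,110]
    m=(onz(T,c(b),z)-onz(T,c(a),z))[:2]; m2=(onz(T,c(b),z)[:2]-V[k]["stem"])
    j=[YAW-np.degrees(np.arctan2(x[1],x[0])) for x in(m,m2)]; print(k,j); ok&=np.mean(j)>86
# paddle/others: picture change in the region
d=np.abs(T["img"].astype(int)-T0["img"]).max(2)
print("paddle change",(d[165:230,172:218]>40).sum(),"tweezers",(d[122:178,364:382]>40).sum(),"pot",(d[195:225,282:308]>40).sum(),arm.read_ft_force())
if ok: print(arm.finish_job())
E
```

```text
o [np.float64(89.57254708946506), np.float64(89.31921754582942)]
f [np.float64(88.84334040334991), np.float64(89.95255602139537)]
paddle change 419 tweezers 55 pot 0 [ 0.73529392 -0.21318278  0.05507601]
the job is handed in; nothing more can be done
None
```

I shut the oxygen lever first and then the fuel lever, both measuring 89–90° in the last picture, and handed the job in; the ornament, rod pot and tweezers look unmoved, but I could not confirm the paddle, whose part of the picture had changed (419 pixels, possibly the parked arm or its shadow).

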